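# Isolate and vent the air service station

## Robot

A 7-joint arm with a two-finger parallel gripper is mounted at the origin on the work surface. World frame = base frame: x ahead of the robot, y to its left, z up, the work surface at z = 0. Lengths are in mm, angles in rad, forces in N, time in s.
With the tool pointing down it reaches from about 400 to 875 mm from the base axis. Payload 6.5 kg.
Tool frame: the origin (TCP) lies midway between the tips of the shut fingers; the grasp point (between the pads) lies 19 mm behind it; z points along the fingers, y is the direction in which the jaws open and shut (so a half turn about z gives the same grasp; the last joint's range is limited). The gripper opens to 88 mm and grips with 3 to 60 N. Pads are 18 mm wide; open, the fingers measure 123 mm over their backs; the gripper's body (75 mm by 187 mm) begins 45 mm behind the grasp point.
Start: joints at [1.099, 0.536, -0.004, 1.538, 0.003, 1.067, -0.071], TCP at [256.585, -597.205, 238.716] pointing down, gripper open.
Joint ranges: [-2.7, 2.7], [-0.37, 2.16], [-1.27, 1.26], [0.24, 2.4], [-1.31, 4.45], [0.19, 1.91], [-2.76, 2.76]. Speed limits (rad/s): [2.39, 2.39, 3.14, 3.14, 3.14, 3.14, 3.14].

## Interface

Orientations are given as a unit quaternion [w, x, y, z].
In Python, from workcell import monitor, cams, r gives the robot as it stands.
- The arm moves only by the tool drive_tool, never from a script. Its argument "commands" is text: rows parted by semicolons, each of 5 numbers parted by spaces: the opening, from 0 (shut) to 1 (fully open), then the shift along the tool's x, y, z in units of 50 mm (1.0 is 50 mm), then the turn about the tool's z in units of 5 degrees (1.0 is 5 degrees). In form: jaw dx dy dz yaw; .... A call has 1 to 10 rows; each row is the pose to reach, as a shift and turn from the pose commanded when the call began, along the tool's axes at that moment; what a row does not reach only later rows make up. A row lasts 1/10 s, in which the tool goes at most 50 mm and 8.59 degrees, less where a joint would pass 70% of its speed; a pose out of reach is approached as far as the arm can. A call with a gripper value outside its range is refused whole. The fingers move at their own pace and stop on an object; "newtons" is the grip in N (left out, the last holds). Time passes only in rows, so rows that repeat a pose let the fingers close. It gives the time, the measured TCP pose, the force and the opening at its end, in the units of the state.
- monitor.observe(): the state, without advancing time (a new reading comes with each control period).
- cams.snapshot(name): name is "side" or "top" or "wrist"; returns a dict with "img" (384x512x3 uint8, red, green, blue), "fovy" (degrees; the focal length in pixels is half the picture's height over the tangent of half this angle, whatever the lens; pixels are square), "cx", "cy" (the principal point, pixels), "dist_coeffs" ([k1, k2, p1, p2, k3] as OpenCV has them; the pictures are not rectified), "cam_to_world" (4x4, takes a point from camera to world coordinates); the wrist camera has in their place "tool_from_camera" (4x4, takes a point from camera to tool coordinates, whose origin is the TCP and whose axes are the flange's). Camera axes: x right, y down, z forward; pixel columns grow to the right and rows downward; lengths in mm; the calibration is good to about 2 mm. A picture is of the moment at which its call begins: read the wrist's pose just before it. There is no depth.
- r.hand_in(): hands the job in, once; it reports no verdict.
The state is a dict: "time_s": time; "qpos": joint angles; "qvel": joint speeds; "effort": joint torques, N m; "eef_pos": TCP position; "ee_rot": TCP orientation; "force": force on the tool from outside, world axes, zero at the start; "wrist_torque": the same for the moment, N m; "grip_width": finger opening in mm.
Only numpy, scipy, OpenCV 4.12 (cv2) and the standard library are available. Lean on these libraries where they do the work, as an engineer would, in place of code of your own. Each camera call takes 0.05 s, during which the arm holds its last target. There are 200 camera calls.

## Task

The filter-regulator is due for service. Without gripping either lever, push the supply valve's lever (the longer one, next to the inlet riser) round with a fingertip until the valve is fully closed, lever square across the pipe; only then push the vent valve's lever (the shorter one, by the silencer) round until it is fully open, lever in line with its branch. Keep off the filter-regulator and leave the loose parts and tools where they are.

Things in the scene. Friction and masses are not known exactly. Their poses are not given: they have to be found in the camera images.
- station: Compressed-air station bolted to the bench. Origin on the bench under the filter-regulator, z up; y runs along the air line, -x side faces the robot. Base plate x -115 to 135, y -240 to 240, 12 mm thick. The line (21 mm pipe, axis 115 mm up): riser at y -205, elbow, supply valve (stem x 0, y -130), clamp, filter-regulator (y 0), clamp, tee (y 120), quick coupler to y 208.
- silencer (a point): Tip of the copper silencer that ends the vent branch, which leaves the tee in the station's +x at 115 mm height: small vent ball valve (stem at x 70, y 120 mm in the station frame), then silencer to x 134 mm. All pipes, fittings, valve bodies and clamps of the station are lower than 136 mm above the bench, save the valve stems, levers and filter-regulator.
- regulator: Filter-regulator on the station, not to be touched: aluminium block 50 x 52 x 46 mm, metal bowl below, black knob above (37 mm wide), round pressure gauge on its -x side out to x -59 mm. Origin at the block's centre, at the height of the air line (115 mm); it reaches 74 mm above and 91 mm below the origin.
- supply_lever (a joint): Supply ball valve, rad: 0 = open, lever in line with the pipe, pointing to the station's -y; grows as the lever turns clockwise seen from above; 1.571 = fully closed, at its stop, lever square across the pipe, pointing to the station's -x. Starts open or partly throttled (0 to 0.4). Needs about 8 N at mid-sleeve; stays where it is left.
- supply_lever_axis (a point): Point on the supply valve's vertical turning axis, at mid-thickness of the lever's sleeve: 167 mm above the bench.
- supply_lever_sleeve (a point): Middle of the black sleeve of the supply lever, 79 mm from its turning axis, 167 mm above the bench. The sleeve is 62 mm long, 20 mm wide and 10 mm thick (162 to 172 mm above the bench) with vertical sides, and covers the outer part of the lever, whose tip is 110 mm from the axis.
- supply_lever_left: The half of the supply lever that lies left of its middle line (looking from the axis to the tip). Origin on the turning axis at 167 mm; x along the lever to its tip, z up. Its side is at y +10 mm. A fingertip here would be behind the lever for turning it clockwise (closing).
- supply_lever_right: The other half of the supply lever, right of its middle line, same origin and axes; its side is at y -10 mm.
- vent_lever (a joint): Vent ball valve, rad: 0 = closed, lever square across its branch, pointing to the station's +y; grows as the lever turns anticlockwise seen from above; 1.571 = fully open, at its stop, lever in line with the branch, pointing to the station's -x, above the tee. Starts at 0 to 0.1. Needs about 6 N at mid-sleeve; stays where it is left.
- vent_lever_axis (a point): Point on the vent valve's vertical turning axis, at mid-thickness of the lever's sleeve: 158 mm above the bench.
- vent_lever_sleeve (a point): Middle of the black sleeve of the vent lever, 57 mm from its turning axis, 158 mm above the bench. The sleeve is 62 mm long, 16 mm wide and 10 mm thick (153 to 163 mm above the bench) with vertical sides, and covers the outer part of the lever, whose tip is 88 mm from the axis.
- vent_lever_left: The half of the vent lever left of its middle line (looking from the axis to the tip). Origin on the turning axis at 158 mm; x along the lever to its tip, z up. Its side is at y +8 mm.
- vent_lever_right: The other half of the vent lever, right of its middle line, same origin and axes; its side is at y -8 mm. A fingertip here is behind the lever for turning it anticlockwise (opening).
- cartridge: Loose spare filter cartridge, white with grey ends, 34 mm diameter, 46 mm high, standing on the base plate on the robot's side of the line. Origin at the centre of its underside. Leave alone.
- plug: Loose brass coupling plug, 25 mm diameter, 42 mm high, standing on the base plate on the robot's side of the line. Origin at the centre of its underside. Leave alone.
- spare_gauge: Loose spare pressure gauge lying face up on the bench, 63 mm diameter, 28 mm high, with a brass stem. Origin at the centre of its underside. Leave alone.
- spanner: Loose open-ended spanner, 160 mm long, lying flat on the bench. Leave alone.

How it is judged (in metres and radians):
On the way, in this order (a step that is already met when the one before it is completed fails the run):
1. the supply valve is fully closed (value of joint supply_lever above 1.45 rad), for 0.2 s.
2. the vent valve is fully open (value of joint vent_lever above 1.45 rad), for 0.2 s.
At the end, for the whole second after the job is handed in: The supply lever stands within about 7 degrees of square across the pipe (joint above 1.45 rad) and the vent lever within about 7 degrees of in line with its branch (joint above 1.45 rad), both at rest (value of joint each of supply_lever, vent_lever above 1.45 rad and velocity of joint supply_lever between -0.05 and 0.05 rad/s and velocity of joint vent_lever between -0.05 and 0.05 rad/s); the robot touches nothing.
It fails at once if the vent was opened (beyond 0.35 rad) while the supply was not closed (below 1.4 rad) (value of joint vent_lever above 0.35 rad and value of joint supply_lever below 1.4 rad).
It fails at once if a lever was gripped: the fingers pressed both of its sides at once ((contact force between the fingers and supply_lever_left above 2 N and contact force between the fingers and supply_lever_right above 2 N) or (contact force between the fingers and vent_lever_left above 2 N and contact force between the fingers and vent_lever_right above 2 N)).
It fails at once if a lever was pushed with the arm or the gripper's body instead of the fingers (contact force between the arm and supply_lever_left above 3 N or contact force between the arm and supply_lever_right above 3 N or contact force between the arm and vent_lever_left above 3 N or contact force between the arm and vent_lever_right above 3 N).
It fails at once if the robot pushed against the filter-regulator (contact force between any of the fingers, the arm and regulator above 3 N).
It fails at once if a loose part or tool was moved by more than 20 mm or lifted (distance of any of cartridge, plug, spare_gauge, spanner from where it was at the start of the episode above 0.02 m).
It also fails if it takes over 59 s, if anything falls off the work surface, if the arm or the gripper's body presses on something with over 40 N, if the wrist force passes 120 N, or if a joint passes its speed limit or range.

## Working session

There is one attempt and no reset: what is moved stays moved. The work goes in short steps, Python scripts to look and compute and a tool call to move; the robot and the scene stay as the last step left them, time stands still between calls to the robot, and variables do not carry over. Pictures are saved under pics/ and viewed, about 8 in all and at most 12, crops included, and the job is handed in when it is done.

Besides the shell and the picture viewer there is one more tool, called after "Call:" by a JSON object that holds its "method" and its "body", one argument or row to a line. drive_tool: Moves the arm, as the interface text tells. Its arguments: {"type":"object","properties":{"commands":{"type":"string"},"newtons":{"type":"number"}},"required":["commands"]}

```bash
ls; mkdir -p pics; python3 - <<'E'
from workcell import monitor,cams,r
import cv2,pickle
print(monitor.observe())
for n in ["top","side","wrist"]:
    s=cams.snapshot(n); pickle.dump(s,open(f"pics/{n}0.pkl","wb"))
    cv2.imwrite(f"pics/{n}0.png",cv2.resize(s["img"][:,:,::-1],(800,600),interpolation=cv2.INTER_CUBIC))
    print(n,{k:v for k,v in s.items() if k!="img"})
E
```

```text
pics
{'time_s': 0.0, 'qpos': array([ 1.09878832,  0.53715128, -0.00443309,  1.53885983,  0.00262663,
        1.06728873, -0.07120509]), 'qvel': array([ 1.50047239e-03,  1.83578167e-04, -2.48908149e-05, -2.73049533e-04,
       -3.12308553e-04,  1.41201489e-03,  1.03825495e-03]), 'effort': array([ 2.11243414e-04, -5.70985830e+01,  9.90820862e-01, -2.51604062e+01,
       -5.63067861e-02,  1.79300277e-02,  1.84141818e-04]), 'eef_pos': array([ 256.32956422, -596.66235754,  237.85396477]), 'ee_rot': array([-8.14872882e-04,  9.79477604e-01,  2.01551231e-01, -2.44811703e-04]), 'force': array([-0.07329785,  0.73519357, -0.12752715]), 'wrist_torque': array([-0.01007439, -0.04137655, -0.02726326]), 'grip_width': 88.04820700367256}
top {'fovy': 52.686739545673056, 'cx': 264.1956015529896, 'cy': 188.85253439038374, 'dist_coeffs': array([-0.09622211,  0.        ,  0.        ,  0.        ,  0.        ]), 'cam_to_world': array([[ 1.08497231e-01, -9.72536256e-01,  2.05916445e-01,
         3.30091801e+02],
       [-9.94090104e-01, -1.06900863e-01,  1.88963009e-02,
        -1.88155615e+01],
       [ 3.
[... 521 characters left out ...]
[ 3.81167194e-03, -8.47982916e-01, -5.30009854e-01,
         7.83735082e+02],
       [ 0.00000000e+00,  0.00000000e+00,  0.00000000e+00,
         1.00000000e+00]])}
wrist {'fovy': 70.06781743750935, 'cx': 257.0806590330652, 'cy': 193.62258805945007, 'dist_coeffs': array([-0.04572139,  0.        ,  0.        ,  0.        ,  0.        ]), 'tool_from_camera': array([[-1.42894572e-04, -9.47405493e-01, -3.20035640e-01,
         8.36749924e+01],
       [ 9.99999979e-01, -8.84359077e-05, -1.84697879e-04,
        -2.88996503e-01],
       [ 1.46681143e-04, -3.20035659e-01,  9.47405486e-01,
        -1.45340409e+02],
       [ 0.00000000e+00,  0.00000000e+00,  0.00000000e+00,
         1.00000000e+00]])}
```

View pics/top0.png

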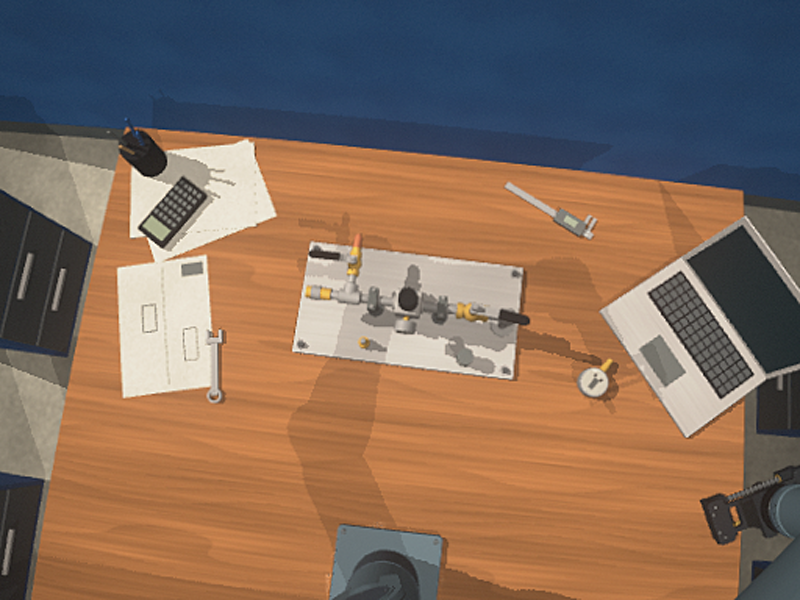

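View pics/side0.png

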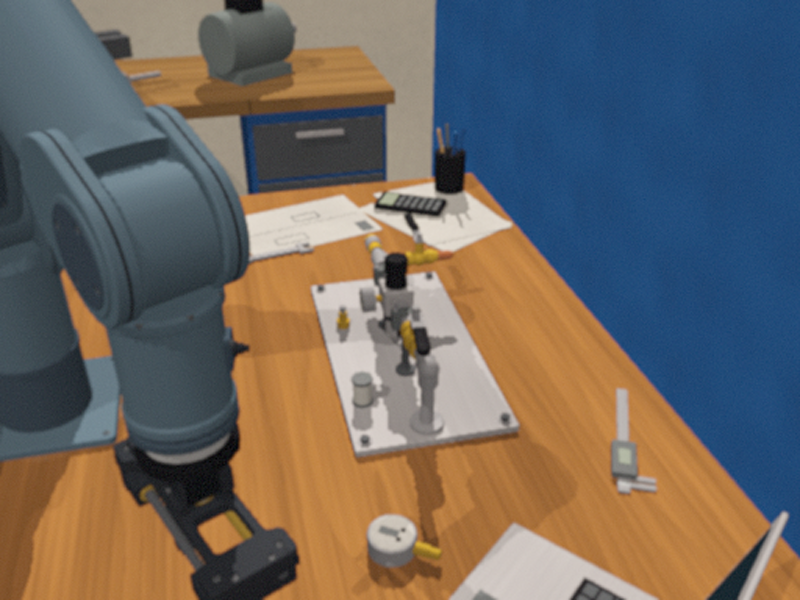

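The top view shows the plate corners near (310,242), (523,267), (517,379) and (292,352) in 800x600 pixels. The supply lever points right, near (515,318), and the vent lever points left, near (322,254). I'll enlarge this area.

```bash
python3 - <<'E'
import cv2,pickle
s=pickle.load(open("pics/top0.pkl","rb"))
c=s["img"][148:248,182:342,::-1]
cv2.imwrite("pics/crop.png",cv2.resize(c,None,fx=5,fy=5,interpolation=cv2.INTER_CUBIC))
E
```

```text
(no output)
```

View pics/crop.png

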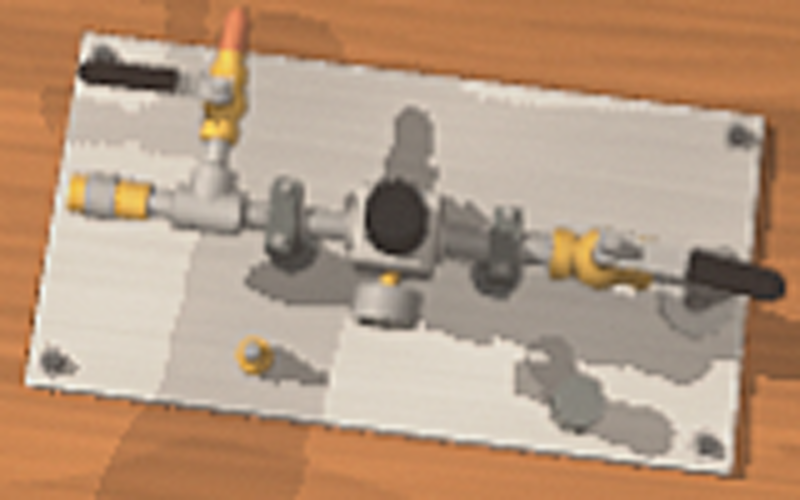

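```bash
cat > h.py <<'E'
import numpy as np,cv2,pickle
def K(s):
    h=s["img"].shape[0];f=h/2/np.tan(np.radians(s["fovy"])/2)
    return np.array([[f,0,s["cx"]],[0,f,s["cy"]],[0,0,1.]])
def proj(s,P,c2w=None):
    w2c=np.linalg.inv(s["cam_to_world"] if c2w is None else c2w)
    return cv2.projectPoints(np.atleast_2d(P).astype(float),cv2.Rodrigues(w2c[:3,:3])[0],w2c[:3,3],K(s),s["dist_coeffs"])[0][:,0]
def ray(s,uv,z):
    p=cv2.undistortPoints(np.array(uv,float).reshape(-1,1,2),K(s),s["dist_coeffs"])[:,0]
    T=s["cam_to_world"];d=np.c_[p,np.ones(len(p))]@T[:3,:3].T;o=T[:3,3]
    return o+d*((z-o[2])/d[:,2])[:,None]
def st2w(p,P):
    c,s=np.cos(p[2]),np.sin(p[2]);P=np.atleast_2d(P)
    return np.c_[p[0]+c*P[:,0]-s*P[:,1],p[1]+s*P[:,0]+c*P[:,1],P[:,2]]
def sup(a,r,z=172): return [-r*np.sin(a),-130-r*np.cos(a),z]
def ven(a,r,z=163): return [70-r*np.sin(a),120+r*np.cos(a),z]
E
python3 - <<'E'
from h import *
from scipy.optimize import least_squares
s=pickle.load(open("pics/top0.pkl","rb"))
px=np.array([(84,32),(766,117),(732,474),(27,385),(238,10),(68,192),(397,217),(690,269),(783,286),(80,71),(178,78)],float)
uv=(px+.5)/5-.5+[182,148]
def mod(p):
    P=[(135,240,12),(135,-240,12),(-115,-240,12),(-115,240,12),(134,120,115),(0,208,115),(0,0,189),
       sup(p[3],48),sup(p[3],110),ven(p[4],88),ven(p[4],26)]
    return proj(s,st2w(p,P))
q=least_squares(lambda p:(mod(p)-uv).ravel(),[600,0,0,0.1,0],loss='soft_l1')
print(q.x); print(np.round((mod(q.x)-uv)*5,1).tolist())
np.save("pose.npy",q.x)
p=q.x
for n,P in [("supax",(0,-130,167)),("supsl",sup(p[3],79,167)),("supsq",sup(np.pi/2,79,167)),("venax",(70,120,158)),("vsl",ven(p[4],57,158)),("vsq",ven(np.pi/2,57,158))]: print(n,st2w(p,P).round(1))
def o(x,y): return (np.array([[x,y]])+.5)/5-.5+[182,148]
print("cart",ray(s,o(576,403),58).round(1),"plug",ray(s,o(255,353),54).round(1))
print("gauge",ray(s,[(593*.64,382*.64)],28).round(1))
E
```

```text
[ 5.63158485e+02  1.21672979e+01 -1.87623312e-02  1.25709154e-01
  2.01305850e-02]
[[-0.3, 0.8], [-1.1, 0.6], [-0.9, 2.1], [-2.9, -0.0], [2.1, -0.2], [4.3, 1.5], [-0.2, -6.3], [-0.8, -5.7], [6.6, 2.8], [-2.6, -1.0], [-1.4, 2.2]]
supax [[ 560.7 -117.8  167. ]]
supsl [[ 549.3 -196.   167. ]]
supsq [[ 481.7 -116.3  167. ]]
venax [[635.4 130.8 158. ]]
vsl [[635.3 187.8 158. ]]
vsq [[578.4 131.9 158. ]]
cart [[ 476.2 -114.    58. ]] plug [[486.4  97.6  54. ]]
gauge [[ 454.6 -396.1   28. ]]
```

```bash
cat >> h.py <<'E'
def rows(cur,wps):
    """cur,wps: x,y,z mm, psi deg (world yaw of tool x). Prints dx dy dz yaw units."""
    c,s=np.cos(np.radians(cur[3])),np.sin(np.radians(cur[3]))
    for w in wps:
        d=np.array(w)-cur
        print("%.2f %.2f %.2f %.2f"%((c*d[0]+s*d[1])/50,(s*d[0]-c*d[1])/50,-d[2]/50,-d[3]/5))
E
python3 - <<'E'
from h import *
c=np.array([256.6,-597.2,238.7,23.26]); m=[440,-380,238.7,98.26];e=[591,-200,238.7,173.26]
rows(c,[m]);rows(np.array(m),[e])
E
```

```text
5.09 -2.54 -0.00 -15.00
3.13 3.51 -0.00 -15.00
```

Call:
{"method": "drive_tool", "body": {
  "commands": "0 2.5 -1.3 0 -8; 0 5.1 -2.5 0 -15; 0 5.1 -2.5 0 -15; 0 5.1 -2.5 0 -15; 0 5.1 -2.5 0 -15; 0 5.1 -2.5 0 -15; 0 5.1 -2.5 0 -15; 0 5.1 -2.5 0 -15; 0 5.1 -2.5 0 -15; 0 5.1 -2.5 0 -15",
  "newtons": 40
}}

```text
time_s: 1.15
eef_pos: [441.2, -381.6, 238.4]
ee_rot: [-0.0, 0.654, 0.756, 0.0]
force: [-0.9, -0.7, -0.2]
grip_width: 10.4
```

Call:
{"method": "drive_tool", "body": {
  "commands": "0 1.5 1.8 0 -8; 0 3.1 3.5 0 -15; 0 3.1 3.5 0 -15; 0 3.1 3.5 0 -15; 0 3.1 3.5 0 -15; 0 3.1 3.5 0 -15; 0 3.1 3.5 0 -15; 0 3.1 3.5 0 -15; 0 3.1 3.5 0 -15; 0 3.1 3.5 0 -15"
}}

```text
time_s: 2.15
eef_pos: [592.2, -203.4, 238.3]
ee_rot: [-0.0, 0.06, 0.998, 0.0]
force: [0.6, -0.0, -0.4]
grip_width: 0.5
```

```bash
python3 - <<'E'
from workcell import monitor,cams
from h import *
o=monitor.observe();print({k:np.round(o[k],3).tolist() for k in ("time_s","qpos","eef_pos","ee_rot","force","grip_width")})
s=cams.snapshot("wrist");q=o["ee_rot"]
from scipy.spatial.transform import Rotation as R
T=np.eye(4);T[:3,:3]=R.from_quat([q[1],q[2],q[3],q[0]]).as_matrix();T[:3,3]=o["eef_pos"]
s["cam_to_world"]=T@s["tool_from_camera"];pickle.dump(s,open("pics/w1.pkl","wb"))
im=cv2.resize(s["img"][:,:,::-1],(800,600),interpolation=cv2.INTER_CUBIC)
p=np.load("pose.npy");k=800/512
for P in [(0,-130,172),sup(p[3],79),sup(p[3],110),sup(p[3],48),(0,0,189),(135,-240,12),(-115,-240,12),(0,-205,115)]:
    u=proj(s,st2w(p,P))[0];print(P,(u*k).round());cv2.circle(im,tuple(int(v) for v in u*k),3,(0,0,255),1)
cv2.imwrite("pics/w1.png",im)
E
```

```text
{'time_s': 2.15, 'qpos': [0.724, 0.589, -0.68, 1.575, 0.398, 1.121, 1.402], 'eef_pos': [592.215, -203.371, 238.298], 'ee_rot': [-0.0, 0.06, 0.998, 0.0], 'force': [0.623, -0.002, -0.355], 'grip_width': 0.491}
(0, -130, 172) [562. 247.]
[np.float64(-9.904887501216853), np.float64(-208.37661133009158), 172] [405. 243.]
[np.float64(-13.791615508023465), np.float64(-239.1319904596212), 172] [343. 241.]
[np.float64(-6.01815949441024), np.float64(-177.62123220056196), 172] [467. 244.]
(0, 0, 189) [840. 229.]
(135, -240, 12) [386. 364.]
(-115, -240, 12) [351.  78.]
(0, -205, 115) [411. 241.]
```

View pics/w1.png

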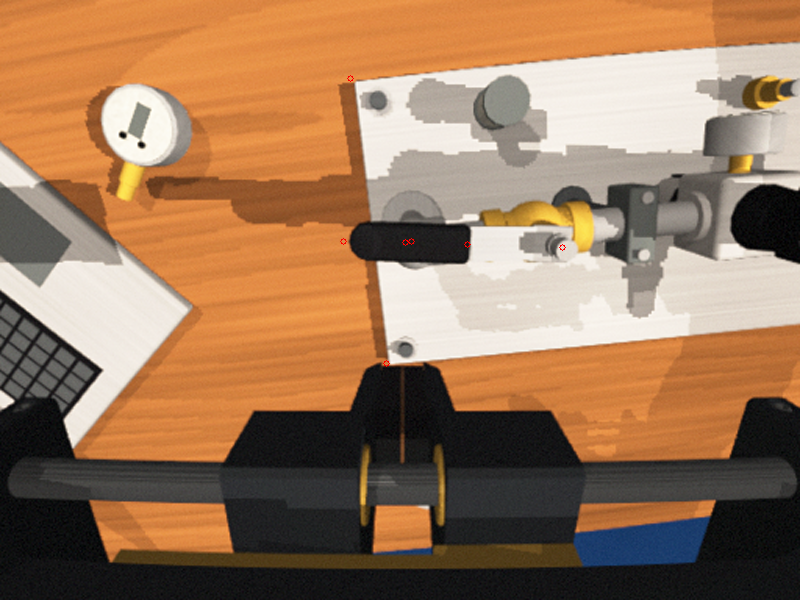

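The wrist view agrees with the fitted pose. The stem is at (562,246) against a predicted (562,247), and the sleeve tip is at (350,242), about 3 mm off. The shut fingertips are at about (403,370), behind the lever on its +x side.

```bash
cat >> h.py <<'E'
def adv(cur,d):  # apply a row (units) to commanded pose
    c,s=np.cos(np.radians(cur[3])),np.sin(np.radians(cur[3]));d=np.array(d)*[50,50,50,5]
    return np.array([cur[0]+c*d[0]+s*d[1],cur[1]+s*d[0]-c*d[1],cur[2]-d[2],cur[3]-d[3]])
PS=np.load("pose.npy");Y=np.degrees(PS[2])
def wsup(adeg,d,r=79,z=150):
    a=np.radians(adeg);u=np.array([-np.sin(a),-np.cos(a)]);n=np.array([np.cos(a),-np.sin(a)])
    q=np.array([0,-130])+r*u+d*n
    return [*st2w(PS,[*q,z])[0],180-adeg+Y]
def wven(adeg,d,r=57,z=143):
    a=np.radians(adeg);u=np.array([-np.sin(a),np.cos(a)]);n=np.array([np.cos(a),np.sin(a)])
    q=np.array([70,120])+r*u+d*n
    return [*st2w(PS,[*q,z])[0],adeg+Y]
E
python3 - <<'E'
from h import *
c=np.array([256.585,-597.205,238.716,23.26])
for d in ([5.1,-2.5,0,-15],[3.1,3.5,0,-15]): c=adv(c,d);
print(c); np.save("cur.npy",c)
e=wsup(7,45);print(e);rows(c,[e,wsup(7,24)])
E
```

```text
[ 592.41263899 -203.13062257  238.716       173.26      ]
[np.float64(594.176278898495), np.float64(-202.34765674016685), np.float64(150.0), np.float64(171.92499760721643)]
-0.03 0.02 1.77 0.27
0.39 0.03 1.77 0.27
```

Call:
{"method": "drive_tool", "body": {
  "commands": "0 0 0 0.6 0.2; 0 0 0 1.2 0.2; 0 0 0 1.75 0.2; 0 0 0 1.75 0.2; 0 0.2 0 1.75 0.2; 0 0.3 0 1.75 0.2; 0 0.4 0 1.75 0.2; 0 0.4 0 1.75 0.2"
}}

```text
time_s: 3.0
eef_pos: [572.3, -201.1, 152.4]
ee_rot: [0.001, 0.068, 0.998, -0.0]
force: [0.5, 0.4, -1.0]
grip_width: 0.6
```

```bash
python3 - <<'E'
from h import *
c=adv(np.load("cur.npy"),[.4,0,1.75,.2]);np.save("cur.npy",c);print(c)
print("A");rows(c,[wsup(a,20) for a in range(7,48,4)])
e=np.array(wsup(43,20));print(e,"B");rows(e,[wsup(a,20) for a in (47,51,55,59,63,67,71,75,79,83)])
E
```

```text
[ 572.55085987 -200.78334112  151.216       172.26      ]
A
0.07 0.03 0.02 0.07
0.18 0.01 0.02 0.87
0.29 -0.01 0.02 1.67
0.40 -0.02 0.02 2.47
0.52 -0.02 0.02 3.27
0.63 -0.01 0.02 4.07
0.74 0.01 0.02 4.87
0.86 0.03 0.02 5.67
0.97 0.06 0.02 6.47
1.07 0.10 0.02 7.27
1.18 0.15 0.02 8.07
[ 520.1357683  -188.47776765  150.          135.92499761] B
0.11 -0.02 -0.00 0.80
0.22 -0.04 -0.00 1.60
0.34 -0.05 -0.00 2.40
0.45 -0.05 -0.00 3.20
0.56 -0.04 -0.00 4.00
0.68 -0.03 -0.00 4.80
0.79 -0.00 -0.00 5.60
0.90 0.03 -0.00 6.40
1.01 0.07 -0.00 7.20
1.11 0.11 -0.00 8.00
```

Call:
{"method": "drive_tool", "body": {
  "commands": "0 0.07 0.03 0.02 0.1; 0 0.18 0.01 0.02 0.9; 0 0.29 -0.01 0.02 1.7; 0 0.4 -0.02 0.02 2.5; 0 0.52 -0.02 0.02 3.3; 0 0.63 -0.01 0.02 4.1; 0 0.74 0.01 0.02 4.9; 0 0.86 0.03 0.02 5.7; 0 0.97 0.06 0.02 6.5; 0 1.07 0.1 0.02 7.3"
}}

```text
time_s: 4.0
eef_pos: [522.6, -190.3, 151.3]
ee_rot: [0.003, 0.378, 0.926, -0.0]
force: [5.3, -4.9, -1.6]
grip_width: 0.5
```

Call:
{"method": "drive_tool", "body": {
  "commands": "0 0.11 -0.02 0 0.8; 0 0.22 -0.04 0 1.6; 0 0.34 -0.05 0 2.4; 0 0.45 -0.05 0 3.2; 0 0.56 -0.04 0 4; 0 0.68 -0.03 0 4.8; 0 0.79 0 0 5.6; 0 0.9 0.03 0 6.4; 0 1.01 0.07 0 7.2; 0 1.11 0.11 0 8"
}}

```text
time_s: 5.0
eef_pos: [484.7, -148.7, 151.0]
ee_rot: [0.002, 0.673, 0.74, -0.001]
force: [-0.0, -8.0, 2.5]
grip_width: 0.1
```

```bash
python3 - <<'E'
from h import *
c=adv(np.load("cur.npy"),[1.07,.1,.02,7.3]);c=adv(c,[1.11,.11,0,8]);np.save("cur.npy",c);print(c,wsup(83,20))
rows(c,[wsup(a,20) for a in (85,87,89,91,93,95)]);rows(c,[wsup(93,50)])
E
```

```text
[ 484.28730935 -145.96285971  150.216        95.76      ] [np.float64(484.2060833831864), np.float64(-145.8578726711821), np.float64(150.0), np.float64(95.92499760721641)]
0.06 -0.01 0.00 0.37
0.11 -0.03 0.00 0.77
0.17 -0.04 0.00 1.17
0.23 -0.04 0.00 1.57
0.28 -0.05 0.00 1.97
0.34 -0.05 0.00 2.37
-0.31 -0.15 0.00 1.97
```

Call:
{"method": "drive_tool", "body": {
  "commands": "0 0.06 -0.01 0 0.4; 0 0.11 -0.03 0 0.8; 0 0.17 -0.04 0 1.2; 0 0.22 -0.04 0 1.6; 0 0.22 -0.04 0 1.6; 0 0.22 -0.04 0 1.6"
}}

```text
time_s: 5.6
eef_pos: [481.0, -137.2, 150.8]
ee_rot: [0.001, 0.721, 0.692, -0.001]
force: [-2.8, -4.6, 3.3]
grip_width: 0.6
```

Call:
{"method": "drive_tool", "body": {
  "commands": "0 0.06 0 0 0.4; 0 0.12 0 0 0.4; 0 0.17 0 0 0.4; 0 0.17 0 0 0.4; 0 0.17 0 0 0.4"
}}

```text
time_s: 6.1
eef_pos: [480.5, -135.5, 150.9]
ee_rot: [0.003, 0.735, 0.678, -0.004]
force: [-3.5, -21.8, 4.3]
grip_width: 0.4
```

The force rose to 22 N with almost no movement, so the lever is at its stop. I'll back off, rise and check with the wrist camera.

Call:
{"method": "drive_tool", "body": {
  "commands": "0 -0.3 0 0 0; 0 -0.8 0 0 0; 0 -1 0 -0.6 0; 0 -1 0 -1.4 0; 0 -1 0 -2 0; 0 -1 0 -2 0; 0 -1 0 -2 0"
}}

```text
time_s: 6.8
eef_pos: [478.1, -176.6, 250.7]
ee_rot: [0.001, 0.733, 0.68, 0.0]
force: [-0.3, 0.0, -0.8]
grip_width: 0.3
```

```bash
cat >> h.py <<'E'
def wshot(f,pts):
    from workcell import monitor,cams
    from scipy.spatial.transform import Rotation as R
    o=monitor.observe();s=cams.snapshot("wrist");q=o["ee_rot"]
    T=np.eye(4);T[:3,:3]=R.from_quat([q[1],q[2],q[3],q[0]]).as_matrix();T[:3,3]=o["eef_pos"]
    s["cam_to_world"]=T@s["tool_from_camera"];pickle.dump(s,open(f+".pkl","wb"))
    im=cv2.resize(s["img"][:,:,::-1],(800,600),interpolation=cv2.INTER_CUBIC)
    for P in pts:
        u=proj(s,st2w(PS,P))[0]*800/512;print(P,u.round());cv2.circle(im,tuple(int(v) for v in u),3,(0,0,255),1)
    cv2.imwrite(f+".png",im);print(o["eef_pos"].round(1),np.degrees(2*np.arctan2(q[2],q[1])).round(2),o["force"].round(1))
E
python3 - <<'E'
from h import *
c=np.load("cur.npy")
for d in ([.22,-.04,0,1.6],[.17,0,0,.4],[-1,0,-2,0]): c=adv(c,d)
print(c);np.save("cur.npy",c)
wshot("pics/w2",[(0,-130,172),sup(np.pi/2,48),sup(np.pi/2,110)])
e=wven(0,50,z=250);m=[(c[0]+e[0])/2+30,(c[1]+e[1])/2,250,(c[3]+e[3])/2];print(e)
rows(c,[m]);rows(np.array(m),[e]);
E
```

```text
[ 477.8289327  -176.58877224  250.216        85.76      ]
(0, -130, 172) [553. 198.]
[np.float64(-48.0), np.float64(-130.0), 172] [460. 203.]
[np.float64(-110.0), np.float64(-130.0), 172] [340. 210.]
[ 478.1 -176.6  250.7] 85.74 [-0.3  0.  -0.8]
[np.float64(686.458102242212), np.float64(186.88479692138554), np.float64(250.0), np.float64(-1.075002392783582)]
3.82 2.41 0.00 8.68
3.55 -1.69 -0.00 8.68
```

View pics/w2.png

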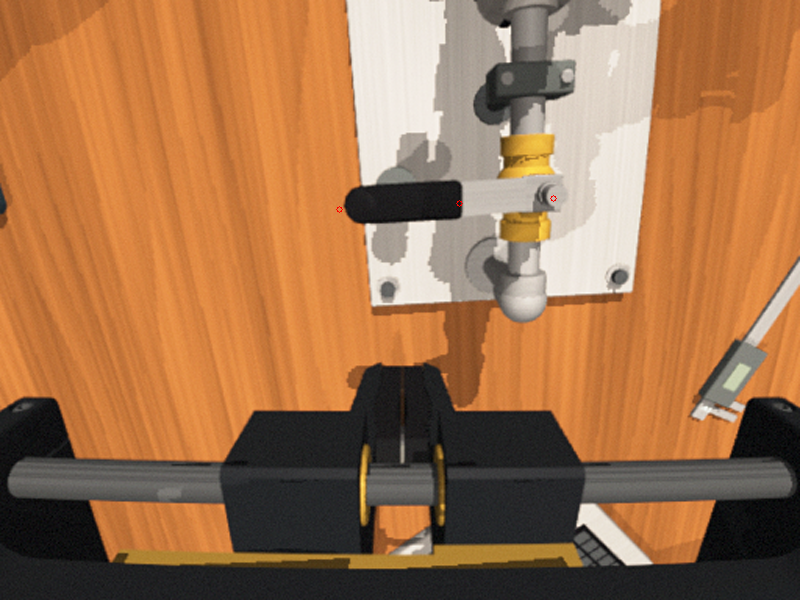

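The wrist view shows the stem at (553,196) and the sleeve from (462,200) to (345,205). That is within 1° of the predicted 90° line, so the supply valve is closed. Next is the vent.

Call:
{"method": "drive_tool", "body": {
  "commands": "0 2 1.2 0 4; 0 3.8 2.4 0 8.7; 0 3.8 2.4 0 8.7; 0 3.8 2.4 0 8.7; 0 3.8 2.4 0 8.7; 0 3.8 2.4 0 8.7; 0 3.8 2.4 0 8.7; 0 3.8 2.4 0 8.7; 0 3.8 2.4 0 8.7; 0 3.8 2.4 0 8.7"
}}

```text
time_s: 7.85
eef_pos: [611.3, 2.9, 250.1]
ee_rot: [0.0, 0.933, 0.36, -0.0]
force: [-0.8, 0.4, 0.3]
grip_width: 0.2
```

Call:
{"method": "drive_tool", "body": {
  "commands": "0 1.8 -0.8 0 4; 0 3.55 -1.7 0 8.7; 0 3.55 -1.7 0 8.7; 0 3.55 -1.7 0 8.7; 0 3.55 -1.7 0 8.7; 0 3.55 -1.7 0 8.7; 0 3.55 -1.7 0 8.7; 0 3.55 -1.7 0 8.7; 0 3.55 -1.7 0 8.7; 0 3.55 -1.7 0 8.7"
}}

```text
time_s: 8.85
eef_pos: [685.9, 185.2, 250.5]
ee_rot: [-0.0, 1.0, -0.011, 0.0]
force: [-0.7, 0.6, 0.5]
grip_width: 0.5
```

```bash
python3 - <<'E'
from h import *
c=np.load("cur.npy")
for d in ([3.8,2.4,0,8.7],[3.55,-1.7,0,8.7]): c=adv(c,d)
print(c);np.save("cur.npy",c)
a=PS[4]
wshot("pics/w3",[(70,120,163),ven(a,26),ven(a,88)])
rows(c,[wven(1,50),wven(1,24)])
E
```

```text
[685.75377492 186.29568851 250.216       -1.24      ]
(70, 120, 163) [492. 386.]
[np.float64(69.47664014025092), np.float64(145.99473205203708), 163] [450. 387.]
[np.float64(68.22862816700311), np.float64(207.98217002227932), 163] [350. 389.]
[685.9 185.2 250.5] -1.26 [-0.7  0.6  0.5]
-0.01 -0.03 2.14 -0.23
-0.53 -0.02 2.14 -0.23
```

View pics/w3.png

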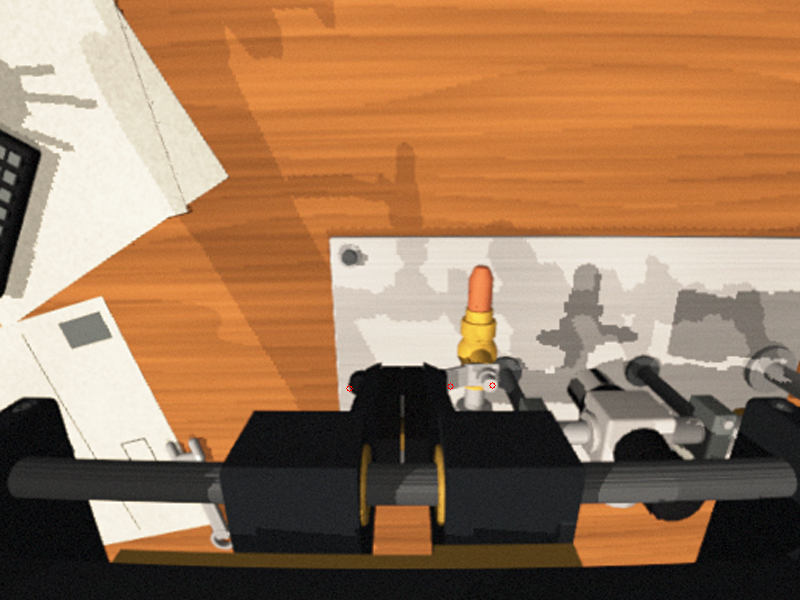

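The vent stem shows at about (490,378), within about 4 mm of the prediction. The fingertips are on the lever's +x side with about 30 mm clearance, so it is safe to descend.

Call:
{"method": "drive_tool", "body": {
  "commands": "0 0 0 0.7 0; 0 0 0 1.4 0; 0 0 0 2.1 0; 0 0 0 2.1 0; 0 0 0 2.1 0; 0 -0.2 0 2.1 -0.2; 0 -0.4 0 2.1 -0.2; 0 -0.5 0 2.1 -0.2; 0 -0.5 0 2.1 -0.2"
}}

```text
time_s: 9.8
eef_pos: [660.8, 187.2, 146.6]
ee_rot: [-0.0, 1.0, -0.002, 0.001]
force: [1.3, 1.4, -0.6]
grip_width: 0.4
```

```bash
python3 - <<'E'
from h import *
c=adv(np.load("cur.npy"),[-.5,0,2.1,-.2]);np.save("cur.npy",c);print(c,wven(1,24))
rows(c,[wven(a,18,z=144) for a in range(1,47,5)])
e=np.array(wven(46,18,z=144));print("B");rows(e,[wven(a,18,z=144) for a in (50,54,58,62,66,70,74,78,82,86)])
E
```

```text
[ 6.60759629e+02  1.86836698e+02  1.45216000e+02 -2.40000000e-01] [np.float64(659.4721070975347), np.float64(187.8014251066333), np.float64(143.0), np.float64(-0.0750023927835819)]
-0.15 -0.02 0.02 -0.03
-0.25 -0.05 0.02 -1.03
-0.35 -0.06 0.02 -2.03
-0.45 -0.07 0.02 -3.03
-0.56 -0.07 0.02 -4.03
-0.66 -0.06 0.02 -5.03
-0.76 -0.04 0.02 -6.03
-0.86 -0.02 0.02 -7.03
-0.96 0.02 0.02 -8.03
-1.06 0.06 0.02 -9.03
B
-0.08 -0.02 -0.00 -0.80
-0.16 -0.04 -0.00 -1.60
-0.24 -0.05 -0.00 -2.40
-0.33 -0.06 -0.00 -3.20
-0.41 -0.05 -0.00 -4.00
-0.49 -0.05 -0.00 -4.80
-0.58 -0.04 -0.00 -5.60
-0.66 -0.02 -0.00 -6.40
-0.74 0.01 -0.00 -7.20
-0.82 0.04 -0.00 -8.00
```

Call:
{"method": "drive_tool", "body": {
  "commands": "0 -0.15 -0.02 0.04 0; 0 -0.25 -0.05 0.04 -1; 0 -0.35 -0.06 0.04 -2; 0 -0.45 -0.07 0.04 -3; 0 -0.56 -0.07 0.04 -4; 0 -0.66 -0.06 0.04 -5; 0 -0.76 -0.04 0.04 -6; 0 -0.86 -0.02 0.04 -7; 0 -0.96 0.02 0.04 -8; 0 -1.06 0.06 0.04 -9"
}}

```text
time_s: 10.8
eef_pos: [610.7, 184.8, 144.4]
ee_rot: [0.0, 0.924, 0.382, 0.004]
force: [7.9, 1.8, -2.0]
grip_width: 0.3
```

Call:
{"method": "drive_tool", "body": {
  "commands": "0 -0.08 -0.02 0 -0.8; 0 -0.16 -0.04 0 -1.6; 0 -0.24 -0.05 0 -2.4; 0 -0.33 -0.06 0 -3.2; 0 -0.41 -0.05 0 -4; 0 -0.49 -0.05 0 -4.8; 0 -0.58 -0.04 0 -5.6; 0 -0.66 -0.02 0 -6.4; 0 -0.74 0.01 0 -7.2; 0 -0.82 0.04 0 -8"
}}

```text
time_s: 11.8
eef_pos: [582.4, 156.3, 144.5]
ee_rot: [0.0, 0.737, 0.675, 0.004]
force: [5.3, 5.6, -1.5]
grip_width: 0.4
```

```bash
python3 - <<'E'
from h import *
c=np.load("cur.npy")
for d in ([-1.06,.06,.04,-9],[-.82,.04,0,-8]): c=adv(c,d)
np.save("cur.npy",c);print(c,wven(86,18))
rows(c,[wven(a,18,z=143) for a in (88,90,92,94)])
E
```

```text
[580.04324327 153.76891967 143.216       84.76      ] [np.float64(580.2132415297931), np.float64(153.80453077345666), np.float64(143.0), np.float64(84.92499760721641)]
-0.04 -0.01 0.00 -0.43
-0.08 -0.02 0.00 -0.83
-0.12 -0.03 0.00 -1.23
-0.16 -0.04 0.00 -1.63
```

Call:
{"method": "drive_tool", "body": {
  "commands": "0 -0.04 -0.01 0 -0.4; 0 -0.08 -0.02 0 -0.8; 0 -0.12 -0.03 0 -1.1; 0 -0.16 -0.03 0 -1.1; 0 -0.16 -0.03 0 -1.1; 0 -0.16 -0.03 0 -1.1"
}}

```text
time_s: 12.4
eef_pos: [580.4, 151.7, 144.7]
ee_rot: [-0.001, 0.705, 0.71, 0.006]
force: [6.8, 11.3, -4.3]
grip_width: 0.3
```

Call:
{"method": "drive_tool", "body": {
  "commands": "0 -0.05 0 0 0; 0 -0.1 0 0 0; 0 -0.14 0 0 0; 0 -0.14 0 0 0; 0 -0.14 0 0 0"
}}

```text
time_s: 12.9
eef_pos: [580.4, 151.3, 145.0]
ee_rot: [-0.003, 0.703, 0.711, 0.01]
force: [9.0, 25.2, -10.3]
grip_width: 0.4
```

Call:
{"method": "drive_tool", "body": {
  "commands": "0 0.3 0 0 0; 0 0.8 0 0 0; 0 1 0 -0.6 0; 0 1 0 -1.4 0; 0 1 0 -2 0; 0 1.5 0 -2.6 0; 0 2 0 -2.6 0; 0 2 0 -2.6 0; 0 2 0 -2.6 0"
}}

```text
time_s: 13.8
eef_pos: [577.1, 238.7, 272.8]
ee_rot: [0.0, 0.705, 0.709, -0.001]
force: [0.3, 0.1, -0.5]
grip_width: 0.7
```

```bash
python3 - <<'E'
from h import *
from workcell import cams
q=np.pi/2
wshot("pics/w4",[(70,120,163),ven(q,26),ven(q,88)])
s=cams.snapshot("top")
c=s["img"][148:248,182:342,::-1]
im=cv2.resize(c,None,fx=5,fy=5,interpolation=cv2.INTER_CUBIC)
for P in [sup(q,48),sup(q,110),ven(q,26),ven(q,88),(0,-130,172),(70,120,163)]:
    u=(proj(s,st2w(PS,P))[0]-[182,148])*5;print(u.round());cv2.circle(im,tuple(int(v) for v in u),3,(0,0,255),1)
cv2.imwrite("pics/t4.png",im)
E
```

```text
(70, 120, 163) [483. 443.]
[np.float64(44.0), np.float64(120.0), 163] [446. 443.]
[np.float64(-18.0), np.float64(120.0), 163] [359. 441.]
[577.1 238.7 272.8] 90.29 [ 0.3  0.1 -0.5]
[601. 320.]
[590. 423.]
[210. 123.]
[195. 222.]
[610. 242.]
[216.  83.]
```

View pics/t4.png

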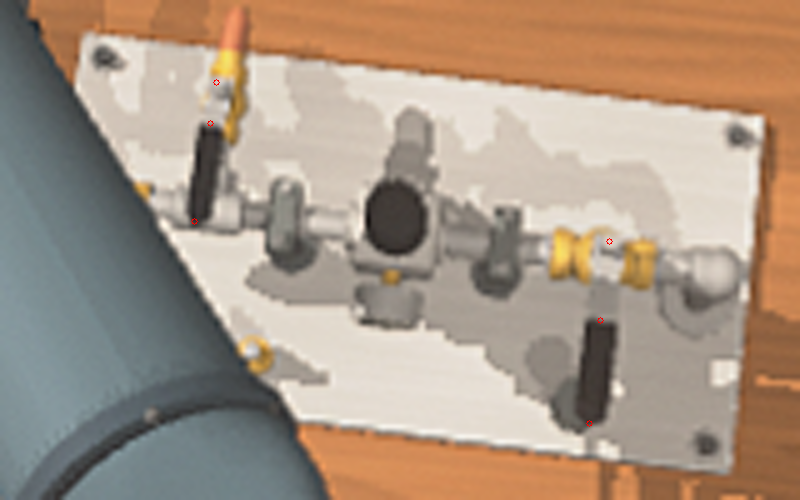

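The top view shows both sleeves on the predicted fully turned lines. The supply sleeve runs from (601,320) to (592,423) and the vent sleeve from (211,124) to (200,220). The plug has not moved and the arm is clear, so I'll hand in.

```bash
python3 -c "
from workcell import monitor,r
o=monitor.observe();print(o['time_s'],o['force'].round(1),abs(o['qvel']).max());print(r.hand_in())"
```

```text
13.9 [ 0.3 -0.5 -0.4] 0.008630106519319863
the job is handed in; nothing more can be done
None
```

Both valves are set and the job is handed in at 13.9 s. I pushed the supply lever to its closed stop first, then the vent lever to its open stop, each with shut fingertips on one side only.

- **Stops:** the force rose to about 22 N on the supply lever and 25 N on the vent lever, with almost no further movement.
- **Lever angles:** the wrist picture of the supply lever agreed with square across the pipe to within about 1°. The final top picture shows both sleeves lying along their predicted fully turned lines, to within about 2–3 mm.
- **Clearance:** no unexpected contact force showed at the end of any move. The arm was clear, at rest and reading about 0 N when I handed in.
- **Disagreement:** the vent stem appeared about 4 mm from where I predicted it in one wrist picture, which was too small to affect the push.
- **Not fully checked:** the final picture shows the plug where it was. The cartridge was partly hidden by the supply lever, and the spare gauge and spanner were outside that crop. The fingertips stayed more than 140 mm above the bench throughout, well above all of them.

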